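# Send the walnut off-cut down the rocker tray

## Robot

A 7-joint arm with a two-finger parallel gripper is mounted at the origin on the work surface. World frame = base frame: x ahead of the robot, y to its left, z up, the work surface at z = 0. Lengths are in m, angles in degrees, forces in N, time in s.
With the tool pointing down it reaches from about 0.425 to 0.875 m from the base axis. Payload 4.7 kg.
Tool frame: the origin (TCP) lies on the front face of the gripper's body, between the roots of the fingers; the fingertips stand 70 mm ahead of it and the grasp point (between the pads) lies 51 mm ahead of it (tip_extent is the distance from the TCP to the fingertips, in m); z points along the fingers, y is the direction in which the jaws open and shut (so a half turn about z gives the same grasp; the last joint's range is limited). The gripper opens to 87 mm and grips with 3 to 60 N. Pads are 19 mm wide; open, the fingers measure 117 mm over their backs; the gripper's body (75 mm by 190 mm) begins 51 mm behind the grasp point.
Start: joints at [-63.879, 18.392, -4.016, 83.108, 1.295, 78.541, -3.26], TCP at [0.278, 0.588, 0.292] pointing down, gripper open.
Joint ranges: [-163.93, 163.93], [-17.29, 119.83], [-79.2, 71.16], [3.27, 140.29], [-89.18, 269.18], [5.43, 117.66], [-154.24, 154.24]. Speed limits (degrees/s): [147.25, 147.25, 180, 180, 180, 180, 180].

## Interface

Orientations are given as [roll, pitch, yaw] about the fixed x, y, z axes, in that order (R = Rz(yaw) Ry(pitch) Rx(roll)).
In Python, from cell import * gives the robot as it stands.
- The arm moves only by the tool carry_out, never from a script. Its argument "increments" is text: rows parted by semicolons, each of 7 numbers parted by spaces: the opening, from 0 (shut) to 1 (fully open), then the shift along the tool's x, y, z in m, then the turn, a rotation vector about the tool's x, y, z in degrees. A call has 1 to 20 rows; each row shifts and turns the pose as measured when the row begins, along the tool's axes as they then stand; what a row does not reach is not made up. A row lasts 1/8 s, in which the tool goes at most 62.5 mm and 10.7 degrees, less where a joint would pass 70% of its speed; a pose out of reach is approached as far as the arm can. A call is refused whole if a number of a shift passes 0.0625 or a number of a turn 10.7, either way. A call with a gripper value outside its range is refused whole. The fingers move at their own pace and stop on an object; "force" is the grip in N (left out, the last holds). Time passes only in rows, so rows that do not move let the fingers close. It gives the time, the measured TCP pose, the force and the opening at its end, in the units of the state.
- get_obs(): the state, without advancing time (a new reading comes with each control period).
- read_camera(name): name is "scene" or "side" or "wrist"; returns a dict with "img" (400x640x3 uint8, blue, green, red), "fx", "fy", "cx", "cy" (pixels), "k1" (the pictures are not rectified: a ray, as slopes to the right and down, at radius r is drawn at 1 + k1 r^2 times it, then the intrinsics apply), "world_from_camera" (4x4, takes a point from camera to world coordinates). Camera axes: x right, y down, z forward; pixel columns grow to the right and rows downward; lengths in m; the calibration is good to about 2 mm. A picture is of the moment at which its call begins. There is no depth.
- sign_off(): hands the job in, once; it reports no verdict.
Trained networks look in a picture, given as the dict that the camera call returned (one of the last four; its "shot" number tells which), for a name from the list of things; names that differ only in an ending like _2 or _b are one class to them, and where a whole thing is asked for, a point or a joint stands for the part that bears it (a point fixed in the world has none). Each returns a list of dicts, best first, with "confidence" (0 to 1); they miss things now and then, are a little off and sometimes report something else, mostly with a low value. They report only what shows in the picture. A call takes as long as a camera call. They do not tell look-alikes from the thing itself.
- masks_of(target, picture): "pixels" (400x640 bool, what is visible of it) and "bbox" ([left, top, right, bottom] in pixels, round what is visible of it).
The state is a dict: "time_s": time; "qpos": joint angles; "joint_velocities": joint speeds; "effort": joint torques, N m; "tool_pos": TCP position; "tool_rot": TCP orientation; "force": force on the tool from outside, world axes, zero at the start; "wrist_torque": the same for the moment, N m; "grip_width": finger opening in m.
Only numpy, scipy, OpenCV 4.12 (cv2) and the standard library are available. Lean on these libraries where they do the work, as an engineer would, in place of code of your own. Each camera call takes 0.05 s, during which the arm holds its last target.

## Task

Slide the blue bin along the table until it stands square and centred against the black rubber buffer under the yellow rocker tray, and let go of it. Then push the dark walnut off-cut along its lane, sliding it on the deck without lifting it, until its own weight tips the tray and it slides down into the bin. Do not touch the tray with the arm, and leave the pale pine off-cut, the can, the hammer and the screwdriver alone.

Things in the scene. Friction and masses are not known exactly. Their poses are not given: they have to be found in the camera images.
- station: Fixed off-cut station. Origin on the table top straight below the tray's pivot; x = the pivot line (level), -y = the way off-cuts travel, z up; yaw within 0.15 rad. In its frame (mm): steel base x +-100, y -60 to 240, 10 high; two uprights at x +-98, y +-15, 162 high, carrying the pivot at height 150. With the bin fully home, its centre is at x 0, y -170, axes parallel to these.
- deck (a point): Middle of the aluminium deck's edge beside the tray, on its top surface: station (0, 36, 165) mm, station axes. The level deck runs from here to station y = 240 (open rear end), with two lanes along y centred at x = -38 and +38, each 66 mm wide, parted by a 10 mm strip and edged by 8 mm strips, all 12 mm high (outer edges x +-79).
- buffer (a point): Middle of the top edge of the black rubber buffer's outer face: station (0, -60, 45) mm, station axes. The buffer is 200 mm wide along x and 45 mm high; the bin's +y wall is to stand against this face.
- tray_lip (a point): Middle of the yellow tray's far (discharge) edge, on its upper surface; level it is at station (0, -125, 163.5) mm. Axes turn with the tray. The tray reaches from here to station y = +31, 5 mm short of the deck, surface 1.5 mm below the deck, 164 mm wide inside, side lips 24 mm high. Tipped, this edge comes down to 84 mm above the table.
- tray (a joint): Tilt of the tray, rad: 0 = level (its counterweight holds it so), 0.65 = fully tipped, far end down. It stays level until an off-cut's middle is about 0 to 12 mm past the pivot line (station y 0 to -12), then tips by itself; the smooth surface lets the off-cut slide off and the tray swings back level. The robot must not touch the tray.
- walnut_mid (a point): Centre of the dark walnut off-cut, a wooden block 50 mm (its x) by 110 mm (its y) by 45 mm high (its z), about 0.15 to 0.25 kg, lying in one of the two deck lanes (either one), long side along the lane. It is on the deck, so its centre is 187 mm above the table.
- pine_mid (a point): Centre of the pale pine off-cut, same size, lying in the other lane; to be left where it is.
- bin_mid (a point): Centre, half-way up (30 mm above its underside), of the loose open blue plastic bin, 210 mm (x) by 220 mm (y) by 60 mm high, walls and floor 5 mm, about 0.6 kg, standing on the table beyond the tray's far end, askew. Its +y wall is the one to stand against the buffer; the +y axis of the bin then points the same way as the station's.
- bin_tab (a point): Centre of the black grip tab that stands up from the bin's -y wall (the wall away from the station): a plate 80 mm wide along the bin's x, 12 mm thick along its y, its top 96 mm above the table, 36 mm above the bin's rim. It lies 104 mm from the bin's centre along its -y, 78 mm above the table. Axes as the bin's.
- can_at (a point): Paper-labelled steel can, 84 mm across, 110 mm high, standing beyond the station; the point is on its axis 20 mm above its underside. Bystander.
- hammer_at (a point): Hammer lying on the table to the robot's left, nearer than the deck, 280 mm long; the point is near its middle. Bystander.
- driver_at (a point): Screwdriver with red handle, 190 mm long, lying beyond the station; the point is near its middle. Bystander.
Mind the look-alikes: they are no part of the job. Of the things shaped like the part that bears walnut_mid, the dark wooden one is meant.

How it is judged (in metres and radians):
On the way, in this order (a step that is already met when the one before it is completed fails the run):
1. the bin stands square and centred against the buffer, let go (y of bin_mid in the frame of station between -0.19 and -0.155 m and x of bin_mid in the frame of station between -0.025 and 0.025 m and angle between the x axis of bin_mid and the x axis of station, either way round below 0.15 rad and height (world z) of bin_mid below 0.04 m and contact force between the fingers and bin below 0.2 N), for 0.2 s.
2. the tray is tipped by the walnut off-cut resting on it (value of joint tray above 0.35 rad and contact force between walnut and tray above 0.1 N and y of walnut_mid in the frame of station below 0 m).
At the end, for the whole second after the job is handed in: The walnut off-cut is at rest in the bin, any side down, its centre within the walls and at most 15 mm above the rim; the bin stands flat against the buffer (gap under 20 mm, off-centre under 25 mm, out of square under 0.15 rad); the empty tray is back level (under 0.1 rad) (y of bin_mid in the frame of station between -0.19 and -0.155 m and x of bin_mid in the frame of station between -0.025 and 0.025 m and angle between the x axis of bin_mid and the x axis of station, either way round below 0.15 rad and height (world z) of bin_mid below 0.04 m and x of walnut_mid in the frame of bin_mid between -0.1 and 0.1 m and y of walnut_mid in the frame of bin_mid between -0.105 and 0.105 m and z of walnut_mid in the frame of bin_mid below 0.045 m and linear speed of walnut below 0.03 m/s and value of joint tray below 0.1 rad); the robot touches nothing.
It fails at once if the walnut off-cut is lifted more than 20 mm off the deck (z of walnut_mid in the frame of station above 0.2075 m).
It fails at once if the arm or gripper touches the tray (contact force between any of the arm, the fingers and tray above 1 N).
It fails at once if the pine off-cut is moved more than 30 mm (distance of pine_mid from where it was at the start of the episode above 0.03 m).
It fails at once if the can, hammer or screwdriver is moved more than 30 mm (distance of any of can_at, hammer_at, driver_at from where it was at the start of the episode above 0.03 m).
It also fails if it takes over 51 s, if anything falls off the work surface, if the arm or the gripper's body presses on something with over 40 N, if the wrist force passes 120 N, or if a joint passes its speed limit or range.

## Working session

There is one attempt and no reset: what is moved stays moved. The work goes in short steps, Python scripts to look and compute and a tool call to move; the robot and the scene stay as the last step left them, time stands still between calls to the robot, and variables do not carry over. Pictures are saved under pics/ and viewed, and the job is handed in when it is done.

Besides the shell and the picture viewer there is one more tool, called after "Request:" as name(argument=value, ...) on one line, values as JSON. carry_out: Moves the arm, as the interface text tells. Its arguments: {"type":"object","properties":{"increments":{"type":"string"},"force":{"type":"number"}},"required":["increments"]}

```bash
mkdir -p pics; ls; python3 - <<'E'
from cell import *
import cv2,json
o=get_obs(); print({k:(v.tolist() if hasattr(v,'tolist') else v) for k,v in o.items()})
for n in ['scene','side','wrist']:
    p=read_camera(n); cv2.imwrite(f'pics/{n}0.png',p['img'])
    print(n,p['fx'],p['fy'],p['cx'],p['cy'],p['k1'],p['shot']); print(p['world_from_camera'])
E
```

```text
pics
{'time_s': 0.0, 'qpos': [-63.87920129989732, 18.440206061231887, -4.016913735831135, 83.17412099672825, 1.295410967773478, 78.54161050496263, -3.25934269150629], 'joint_velocities': [-0.04181095226713684, -0.09805718022828364, 0.021096818423538655, 0.09509071965455652, -0.05897760394792237, -0.020613371920253417, -0.08428312095641292], 'effort': [-0.00010087707778438926, -49.1287887096405, -0.40416712872684, -31.253106594085693, -0.06405145162716508, 0.04391050664708018, 0.00018517611806601053], 'tool_pos': [0.2777645481979085, 0.5871980453231943, 0.2911554339444754], 'tool_rot': [-179.88933520347877, 0.00571655730488904, 154.69099027306655], 'force': [-0.6211671510557646, 0.7900356549116423, 0.22392040138566577], 'wrist_torque': [0.023117909287469318, 0.012558267640738658, -0.05527417626861049], 'grip_width': 0.08712319710853339}
scene 365.0992312287876 365.0992312287876 324.1996087451201 197.0129623807973 -0.08227112167012747 1
[[-0.02068253  0.78084064 -0.6243878   1.19034602]
 [ 0.99960835  0.00437461 -0.02764076  0.06915746]
 [-0.01885158 -0.62471494 -0.7806253   1.00381354]
 [ 0.          0.          0.          1.        ]]
side 404.9224477223959 404.9224477223959 315.15511314360697 202.04464698641607 -0.02042755606642038 2
[[-0.99634125 -0.04238766  0.07421183  0.40971771]
 [-0.08472683  0.60370372 -0.79269363  1.05546191]
 [-0.01120153 -0.79608109 -0.60508629  0.8888631 ]
 [ 0.          0.          0.          1.        ]]
wrist 310.5841878128238 310.5841878128238 319.6600772324159 205.06447678153327 -0.049978372959178466 3
[[ 0.4269756   0.86327003  0.2691778   0.20373348]
 [ 0.9042625  -0.40726415 -0.128239    0.62158122]
 [-0.00107842  0.29816231 -0.95451457  0.38363951]
 [ 0.          0.          0.          1.        ]]
```

View pics/scene0.png

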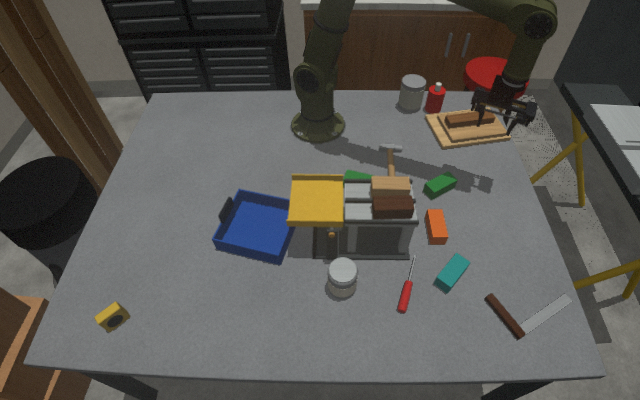

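View pics/side0.png

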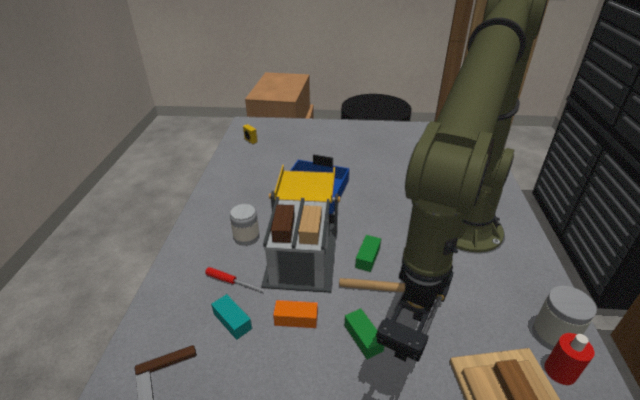

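View pics/wrist0.png

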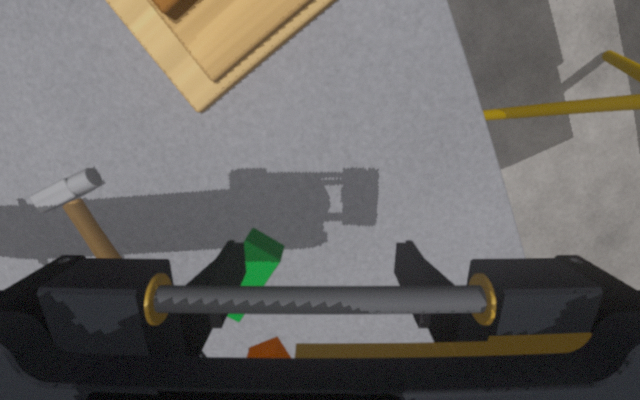

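```bash
cat > h.py <<'E'
import numpy as np, cv2
from scipy.optimize import least_squares
from scipy.spatial.transform import Rotation as R
def proj(p,X):
    X=np.atleast_2d(X); T=np.linalg.inv(p['world_from_camera'])
    c=X@T[:3,:3].T+T[:3,3]; s=c[:,:2]/c[:,2:]; r2=(s**2).sum(1,keepdims=True)
    s=s*(1+p['k1']*r2); return s*[p['fx'],p['fy']]+[p['cx'],p['cy']]
def pt(p,uv,z):
    uv=np.atleast_2d(uv).astype(float); d=(uv-[p['cx'],p['cy']])/[p['fx'],p['fy']]; s=d.copy()
    for _ in range(20): s=d/(1+p['k1']*(s**2).sum(1,keepdims=True))
    T=np.asarray(p['world_from_camera']); ray=np.c_[s,np.ones(len(s))]@T[:3,:3].T; o=T[:3,3]
    return o+ray*((z-o[2])/ray[:,2])[:,None]
def fr(x,y,yaw,P):
    P=np.atleast_2d(P).astype(float); c,s=np.cos(yaw),np.sin(yaw)
    return np.c_[x+c*P[:,0]-s*P[:,1], y+s*P[:,0]+c*P[:,1], P[:,2]]
E
python3 - <<'E'
from cell import *
from h import *
import pickle
P={}
for n in ['scene','side']:
    p=read_camera(n); P[n]={k:p[k] for k in p}
    for t in ['station','tray','walnut_mid','pine_mid','bin_mid','bin_tab','can_at','hammer_at','driver_at']:
        try:
            for m in masks_of(t,p)[:3]:
                print(n,t,round(m['confidence'],2),m['bbox'],int(m['pixels'].sum()))
                P[n,t]=P.get((n,t),[])+[m]
        except Exception as e: print(n,t,e)
pickle.dump(P,open('P0.pkl','wb'))
def crop(img,b,s,f): 
    l,t,r,bt=b; cv2.imwrite(f,cv2.resize(img[t:bt,l:r],None,fx=s,fy=s,interpolation=cv2.INTER_CUBIC))
crop(P['scene']['img'],(205,165,425,265),3.6,'pics/sc1.png')
crop(P['side']['img'],(255,145,365,295),4,'pics/sd1.png')
E
```

```text
scene tray 0.95 [287.9, 171.7, 343.0, 227.8] 2810
scene tray 0.3 [370.2, 195.6, 414.4, 219.3] 889
scene walnut_mid 0.96 [371.1, 197.0, 413.7, 219.1] 910
scene walnut_mid 0.94 [425.2, 172.7, 456.9, 200.4] 510
scene walnut_mid 0.62 [434.9, 254.2, 469.8, 294.6] 710
scene pine_mid 0.68 [371.9, 176.6, 413.5, 196.5] 739
scene bin_mid 0.7 [213.1, 187.2, 297.0, 266.1] 4480
scene bin_tab 0.71 [208.1, 191.4, 297.8, 268.5] 4394
scene can_at 0.92 [331.6, 256.1, 358.7, 300.6] 964
scene hammer_at 0.84 [381.1, 145.4, 401.7, 176.4] 363
scene driver_at 0.88 [393.8, 266.7, 412.8, 314.5] 294
side station 0.72 [260.9, 163.6, 341.3, 290.3] 6137
side tray 0.95 [274.5, 168.8, 336.0, 203.1] 1647
side walnut_mid 0.95 [211.9, 293.7, 253.5, 341.8] 1046
side walnut_mid 0.88 [346.1, 308.2, 380.4, 360.5] 1135
side walnut_mid 0.82 [270.3, 208.0, 297.1, 243.8] 803
side pine_mid 0.61 [230.9, 205.6, 257.7, 245.8] 988
side pine_mid 0.59 [300.4, 207.3, 321.9, 244.1] 779
side bin_mid 0.73 [291.3, 153.8, 352.2, 214.1] 986
side bin_tab 0.64 [290.4, 153.1, 352.3, 213.9] 947
side bin_tab 0.63 [268.3, 204.8, 298.4, 247.6] 858
side can_at 0.97 [229.0, 208.6, 258.4, 242.8] 946
side can_at 0.41 [261.4, 167.3, 343.4, 292.6] 6163
side hammer_at 0.78 [339.2, 277.0, 401.2, 294.2] 580
side driver_at 0.9 [204.5, 268.0, 235.1, 283.2] 240
```

View pics/sc1.png

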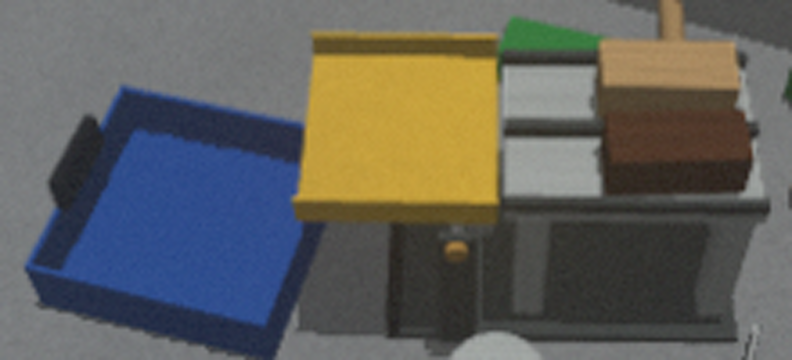

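View pics/sd1.png

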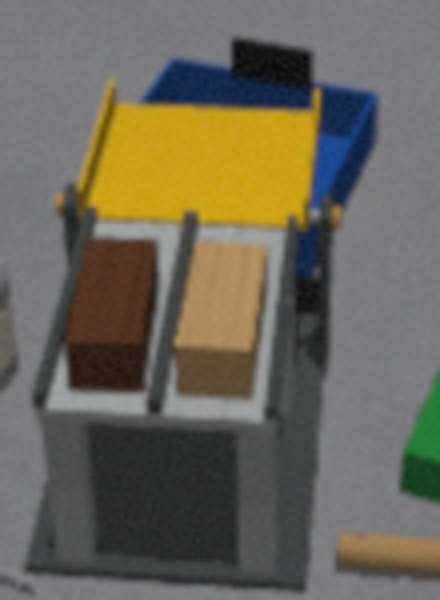

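```bash
cat > fit.py <<'E'
from h import *
import pickle
P=pickle.load(open('P0.pkl','rb')); sc,sd=P['scene'],P['side']
A=lambda L:np.array(L,float)/1.0
s_uv=A([(312,53),(498,53),(303,198),(497,200),(737,338)])/3.6+[205,165]
s_X=A([(-82,-125,163.5),(-82,31,163.5),(82,-125,187.5),(82,31,187.5),(100,240,0)])/1e3
d_uv=A([(117,104),(313,108),(302,223),(28,570),(305,585),(50,408),(272,417)])/4+[255,145]
d_X=A([(82,-125,163.5),(-82,-125,163.5),(-82,31,163.5),(100,240,5),(-100,240,5),(71,240,165),(-71,240,165)])/1e3
def f(v): return np.r_[(proj(sc,fr(*v,s_X))-s_uv).ravel(),(proj(sd,fr(*v,d_X))-d_uv).ravel()]
r=least_squares(f,[0.6,0.15,0],loss='soft_l1'); S=r.x; print('station',S.round(4)); print(f(S).reshape(-1,2).round(1).tolist())
b_uv=A([(123,87),(28,268),(270,325),(275,358),(42,305)])/3.6+[205,165]
b_X=A([(-105,-110,60),(105,-110,60),(105,110,60),(105,110,0),(105,-110,0)])/1e3
e_uv=A([(378,94),(172,60),(234,40),(312,52)])/4+[255,145]
e_X=A([(-105,-110,60),(105,-110,60),(40,-104,96),(-40,-104,96)])/1e3
def g(v): return np.r_[(proj(sc,fr(*v,b_X))-b_uv).ravel(),(proj(sd,fr(*v,e_X))-e_uv).ravel()]
r=least_squares(g,[0.65,-0.15,0],loss='soft_l1'); B=r.x; print('bin',B.round(4)); print(g(B).reshape(-1,2).round(1).tolist())
np.save('S.npy',S);np.save('B.npy',B)
def inS(v):
    c,s=np.cos(S[2]),np.sin(S[2]); d=v[:2]-S[:2]; return [c*d[0]+s*d[1],-s*d[0]+c*d[1],v[2]-S[2]]
print('bin in S',np.round(inS(B),4)); print('home',fr(*S,[0,-.17,0]))
# walnut: top quad centroid by corners
w_uv=A([(612,112),(745,110),(752,158),(610,165)])/3.6+[205,165]
w=pt(sc,w_uv,.2095); print('walnut top scene in S',[np.round(inS(np.r_[q[:2],S[2]])[:2],4).tolist() for q in w])
w_uv=A([(88,240),(156,240),(143,348),(67,342)])/4+[255,145]
w=pt(sd,w_uv,.2095); print('walnut top side in S',[np.round(inS(np.r_[q[:2],S[2]])[:2],4).tolist() for q in w])
def draw(p,name,b,s):
    im=p['img'].copy(); l,t,r_,bt=b; im=cv2.resize(im[t:bt,l:r_],None,fx=s,fy=s,interpolation=cv2.INTER_CUBIC)
    def poly(X,c): 
        q=((proj(p,X)-[l,t]+.5)*s).astype(np.int32); cv2.polylines(im,[q],True,c,1)
    for z in(0,.06): poly(fr(*B,[(-.105,-.11,z),(.105,-.11,z),(.105,.11,z),(-.105,.11,z)]),(0,255,255))
    poly(fr(*S,[(-.082,-.125,.1635),(.082,-.125,.1635),(.082,.031,.1635),(-.082,.031,.1635)]),(0,0,255))
    poly(fr(*S,[(-.079,.036,.177),(.079,.036,.177),(.079,.24,.177),(-.079,.24,.177)]),(0,255,0))
    poly(fr(*S,[(-.1,-.06,.01),(.1,-.06,.01),(.1,.24,.01),(-.1,.24,.01)]),(255,255,0))
    cv2.imwrite(name,im)
draw(sc,'pics/o1.png',(205,165,425,265),3.6); draw(sd,'pics/o2.png',(255,145,365,295),4)
E
python3 fit.py
```

```text
station [0.5348 0.0653 0.0026]
[[0.6, 0.6], [-0.2, 0.6], [-2.0, -0.4], [1.2, -0.7], [0.5, 0.6], [-0.6, -0.6], [0.0, 0.2], [0.3, 0.1], [0.2, -0.3], [1.5, -0.0], [0.1, -0.4], [-0.6, 0.0]]
bin [ 0.5278 -0.1726 -0.2422]
[[0.3, -0.7], [-0.2, -0.3], [-0.2, -0.1], [0.6, 0.4], [0.7, -0.6], [-0.0, -0.8], [-0.2, -1.0], [-0.8, -0.6], [-0.2, -0.3]]
bin in S [-0.0075 -0.2378 -0.2448]
home [[ 0.53520882 -0.10474336  0.        ]]
walnut top scene in S [[0.0165, 0.1173], [0.0142, 0.2208], [0.0607, 0.22], [0.0676, 0.1123]]
walnut top side in S [[0.0622, 0.1208], [0.0155, 0.1176], [0.0099, 0.2293], [0.0589, 0.227]]
```

View pics/o1.png

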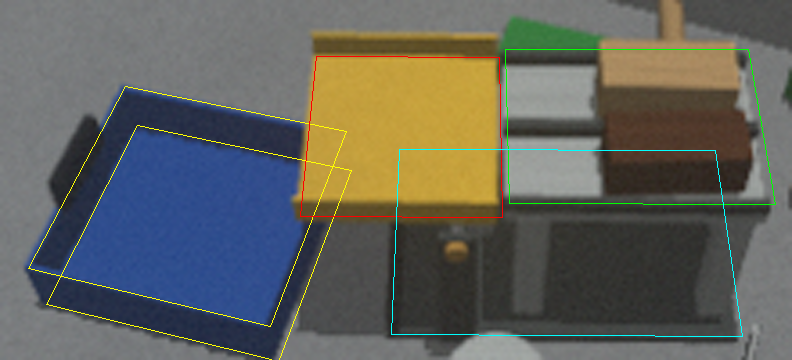

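View pics/o2.png

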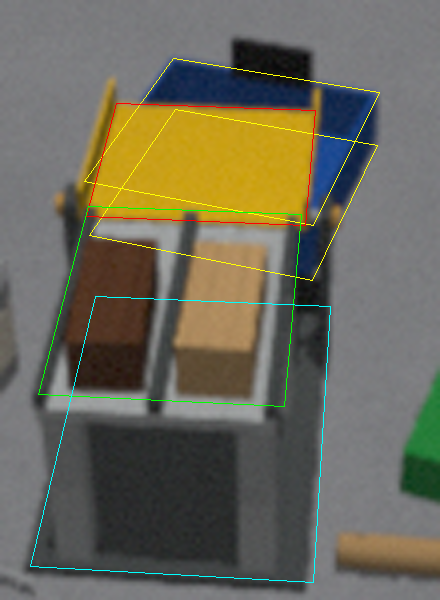

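```bash
cat > plan.py <<'E'
from h import *
from cell import get_obs
def plan(wps,grip,o=None):
    """wps: list of (x,y,z,yaw,rows) tool down; prints rows"""
    o=o or get_obs(); p=np.array(o['tool_pos']); Rc=R.from_euler('xyz',o['tool_rot'],degrees=True)
    out=[]
    for x,y,z,yaw,n in wps:
        t=np.array([x,y,z]); Rt=R.from_euler('xyz',[180,0,yaw],degrees=True); rv=(Rt*Rc.inv()).as_rotvec(); p0=p.copy(); R0=Rc
        for k in range(1,n+1):
            pn=p0+(t-p0)*k/n; Rn=R.from_rotvec(rv*k/n)*R0
            d=Rc.inv().apply(pn-p); w=(Rc.inv()*Rn).as_rotvec(degrees=True)
            out.append(f"{grip} "+' '.join(f"{v+0:.4g}" for v in d.round(4))+' '+' '.join(f"{v+0:.3g}" for v in w.round(1)))
            p,Rc=pn,Rn
    print(len(out)); print(';'.join(out))
def arc(a0,a1,r0,r1,z0,z1,y0,y1,n):
    return [(r*np.cos(a),r*np.sin(a),z,y,1) for a,r,z,y in zip(np.radians(np.linspace(a0,a1,n+1)[1:]),np.linspace(r0,r1,n+1)[1:],np.linspace(z0,z1,n+1)[1:],np.linspace(y0,y1,n+1)[1:])]
E
python3 - <<'E'
from plan import *
plan(arc(64.7,-28.7,.65,.60,.34,.34,154.7,166.1,20),1)
E
```

```text
20
1 -0.0525 -0.0047 -0.0477 0 0 -0.6;1 -0.0519 -0.0094 0 0 0 -0.6;1 -0.0506 -0.0141 0 0 0 -0.6;1 -0.0489 -0.0186 0 0 0 -0.6;1 -0.0468 -0.0229 0 0 0 -0.6;1 -0.0444 -0.027 0 0 0 -0.6;1 -0.0415 -0.0308 0 0 0 -0.6;1 -0.0384 -0.0343 0 0 0 -0.6;1 -0.035 -0.0375 0 0 0 -0.6;1 -0.0312 -0.0404 0 0 0 -0.6;1 -0.0273 -0.0429 0 0 0 -0.6;1 -0.0232 -0.0451 0 0 0 -0.6;1 -0.0189 -0.0468 0 0 0 -0.6;1 -0.0144 -0.0482 0 0 0 -0.6;1 -0.0099 -0.0491 0 0 0 -0.6;1 -0.0054 -0.0496 0 0 0 -0.6;1 -0.0008 -0.0497 0 0 0 -0.6;1 0.0037 -0.0493 0 0 0 -0.6;1 0.0082 -0.0486 0 0 0 -0.6;1 0.0125 -0.0474 0 0 0 -0.6
```

Candidates for the walnut, by scene pixel:
- dark block in the deck's far lane (392,206)
- pale block in the near lane (392,186), which is the pine
- brown block on the board (470,118)
- green boxes (440,185) and (357,177), orange box (437,226), teal box (452,272)
- knife handle (505,315)

In the crop sc1, the dark wooden block on the deck lies in the +x lane, so that is the one. First I go to the bin's tab.

Request:
carry_out(increments="1 -0.0525 -0.0047 -0.0477 0 0 -0.6;1 -0.052 -0.0094 0 0 0 -0.6;1 -0.051 -0.014 0 0 0 -0.6;1 -0.049 -0.019 0 0 0 -0.6;1 -0.047 -0.023 0 0 0 -0.6;1 -0.044 -0.027 0 0 0 -0.6;1 -0.0415 -0.031 0 0 0 -0.6;1 -0.038 -0.034 0 0 0 -0.6;1 -0.035 -0.0375 0 0 0 -0.6;1 -0.031 -0.040 0 0 0 -0.6;1 -0.027 -0.043 0 0 0 -0.6;1 -0.023 -0.045 0 0 0 -0.6;1 -0.019 -0.047 0 0 0 -0.6;1 -0.0144 -0.048 0 0 0 -0.6;1 -0.01 -0.049 0 0 0 -0.6;1 -0.0054 -0.0496 0 0 0 -0.6;1 -0.0008 -0.0497 0 0 0 -0.6;1 0.0037 -0.0493 0 0 0 -0.6;1 0.008 -0.0486 0 0 0 -0.6;1 0.0125 -0.0474 0 0 0 -0.6", force=40)

```text
time_s: 3.65
tool_pos: [0.542, -0.3062, 0.3324]
tool_rot: [179.8, 0.2, 167.9]
force: [1.0, 0.9, 0.1]
grip_width: 0.087
```

```bash
python3 - <<'E'
from plan import *
from cell import *
p=read_camera('wrist'); B=np.load('B.npy'); im=p['img'].copy()
for X in [[(-.04,-.11,.096),(.04,-.11,.096),(.04,-.098,.096),(-.04,-.098,.096)],[(-.105,-.11,.06),(.105,-.11,.06),(.105,.11,.06),(-.105,.11,.06)]]:
    cv2.polylines(im,[proj(p,fr(*B,X)).round().astype(np.int32)],True,(0,255,255),1)
cv2.imwrite('pics/w1.png',im)
tab=fr(*B,[0,-.104,0])[0]; print(tab)
plan([(tab[0],tab[1],.26,166.1,3),(tab[0],tab[1],.135,166.1,5)],1)
E
```

```text
[ 0.50289965 -0.2735707   0.        ]
8
1 0.014 0.011 0.0242 -0.1 0 0.4;1 0.0141 0.0109 0.0242 -0.1 0 0.4;1 0.0141 0.0108 0.0243 -0.1 0 0.4;1 0 0 0.025 0 0 0;1 0 0 0.025 0 0 0;1 0 0 0.025 0 0 0;1 0 0 0.025 0 0 0;1 0 0 0.025 0 0 0
```

View pics/w1.png

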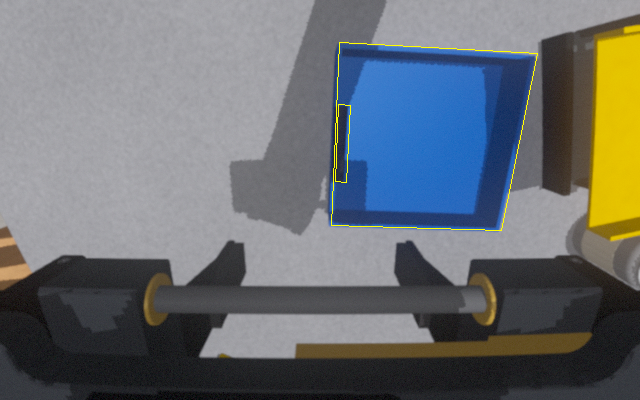

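The wrist view shows the bin outline and the tab at (343,143) exactly under my overlay, so the fit holds. Moving to hover, then down.

Request:
carry_out(increments="1 0.014 0.011 0.024 0 0 0.4;1 0.014 0.011 0.024 0 0 0.4;1 0.014 0.011 0.024 0 0 0.4;1 0 0 0 0 0 0")

```text
time_s: 4.2
tool_pos: [0.5009, -0.2758, 0.2597]
tool_rot: [-179.8, 0.2, 165.6]
force: [-0.7, -0.2, 1.1]
grip_width: 0.0871
```

```bash
python3 - <<'E'
from plan import *
plan([(.503,-.2735,.245,166.1,2),(.503,-.2735,.135,166.1,5)],1)
E
```

```text
7
1 -0.0007 0.0014 0.0073 -0.1 0.1 -0.2;1 -0.0007 0.0014 0.0073 -0.1 0.1 -0.2;1 0 0 0.022 0 0 0;1 0 0 0.022 0 0 0;1 0 0 0.022 0 0 0;1 0 0 0.022 0 0 0;1 0 0 0.022 0 0 0
```

Request:
carry_out(increments="1 -0.001 0.001 0.007 0 0 -0.2;1 -0.001 0.001 0.007 0 0 -0.2;1 0 0 0.022 0 0 0;1 0 0 0.022 0 0 0;1 0 0 0.022 0 0 0;1 0 0 0.022 0 0 0;1 0 0 0.02 0 0 0;1 0 0 0 0 0 0")

```text
time_s: 5.2
tool_pos: [0.5113, -0.2798, 0.1383]
tool_rot: [-179.5, 0.9, 166.1]
force: [-0.9, -1.2, -0.0]
grip_width: 0.0867
```

Request:
carry_out(increments="1 0.009 0.004 0.003 0 0 0;1 0 0 0 0 0 0;0 0 0 0 0 0 0;0 0 0 0 0 0 0;0 0 0 0 0 0 0;0 0 0 0 0 0 0;0 0 0 0 0 0 0;0 0 0 0 0 0 0", force=40)

```text
time_s: 6.2
tool_pos: [0.5052, -0.2747, 0.1385]
tool_rot: [-179.5, 1.2, 166.1]
force: [-0.2, 0.7, 0.8]
grip_width: 0.035
```

```bash
python3 - <<'E'
from plan import *
from cell import *
p=read_camera('wrist'); cv2.imwrite('pics/w2.png',p['img'])
p=read_camera('scene'); cv2.imwrite('pics/s2.png',p['img'])
o=get_obs(); print(o['tool_pos'],o['tool_rot'],o['qpos'],o['force'],o['grip_width'])
E
```

```text
[ 0.5051688  -0.27469265  0.13848232] [-179.45887678    1.24230168  166.09744522] [  4.13560189  16.53485204  24.94384377 105.86667357  -7.87886119
  57.96581804 108.29748221] [ 0.2044779  -0.60920409  0.41172164] 0.02685366436903802
```

View pics/w2.png

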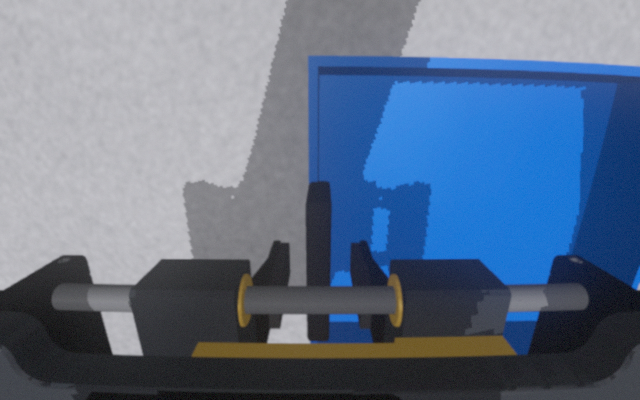

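View pics/s2.png

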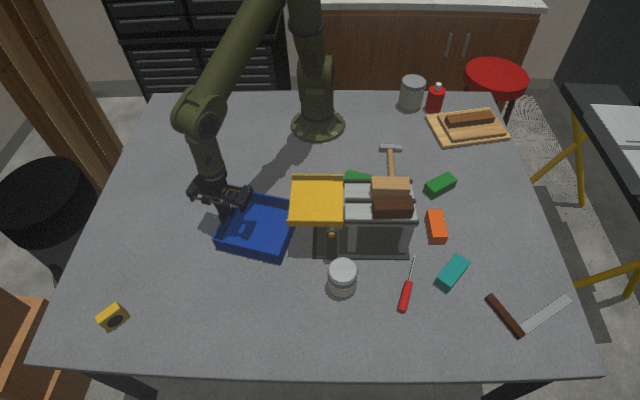

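The tab at (318,260) lies between both fingers, which are still closing.

Request:
carry_out(increments="0 0 0 0.002 0 0 0;0 0 0 0 0 0 0;0 0 0 0 0 0 0;0 0 0 0 0 0 0")

```text
time_s: 6.8
tool_pos: [0.505, -0.275, 0.1362]
tool_rot: [-179.5, 1.2, 166.0]
force: [0.5, -0.7, -0.3]
grip_width: 0.0116
```

```bash
python3 - <<'E'
from plan import *
o=get_obs(); p=o['tool_pos']; print(p,o['grip_width'],o['tool_rot'],o['force'])
plan([(.531,-.262,p[2],180,8)],0)
E
```

```text
[ 0.50503578 -0.27502199  0.13615671] 0.011593524377977504 [-179.47465432    1.2437474   166.0113378 ] [ 0.52770361 -0.73393468 -0.34836284]
8
0 -0.0028 0.0024 0 -0.1 0.1 -1.7;0 -0.0028 0.0023 0 -0.1 0.1 -1.7;0 -0.0029 0.0022 0 -0.1 0.1 -1.7;0 -0.003 0.0021 0 -0.1 0.1 -1.7;0 -0.003 0.002 0 -0.1 0.1 -1.7;0 -0.0031 0.0019 0 -0.1 0.1 -1.7;0 -0.0031 0.0018 0 -0.1 0.1 -1.7;0 -0.0032 0.0017 0 -0.1 0.1 -1.7
```

Request:
carry_out(increments="0 -0.003 0.002 0 0 0 -1.7;0 -0.003 0.002 0 0 0 -1.7;0 -0.003 0.002 0 0 0 -1.7;0 -0.003 0.002 0 0 0 -1.7;0 -0.003 0.002 0 0 0 -1.7;0 -0.003 0.002 0 0 0 -1.7;0 -0.003 0.002 0 0 0 -1.7;0 -0.003 0.002 0 0 0 -1.7;0 0 0 0 0 0 0")

```text
time_s: 7.92
tool_pos: [0.5347, -0.2615, 0.1368]
tool_rot: [-179.2, 1.3, -179.5]
force: [1.7, -1.4, -1.0]
grip_width: 0.012
```

```bash
python3 - <<'E'
from plan import *
from cell import *
p=read_camera('scene'); cv2.imwrite('pics/s3.png',cv2.resize(p['img'][150:290,170:450],None,fx=2.8,fy=2.8))
o=get_obs(); print(o['tool_pos'],o['tool_rot'],o['force'],o['grip_width'])
plan([(.534,-.213,o['tool_pos'][2],180,8)],0)
E
```

```text
[ 0.53455853 -0.2614947   0.13672509] [-179.16576632    1.3126995  -179.56333073] [ 1.85327179 -0.59943088 -1.54719041] 0.011733320946030685
8
0 0 0.0061 -0.0001 -0.1 0.2 0.1;0 0 0.0061 -0.0001 -0.1 0.2 0.1;0 0 0.0061 -0.0001 -0.1 0.2 0.1;0 0 0.0061 -0.0001 -0.1 0.2 0.1;0 0 0.0061 0 -0.1 0.2 0.1;0 0.0001 0.0061 0 -0.1 0.2 0.1;0 0.0001 0.0061 0 -0.1 0.2 0.1;0 0.0001 0.0061 0 -0.1 0.2 0.1
```

View pics/s3.png

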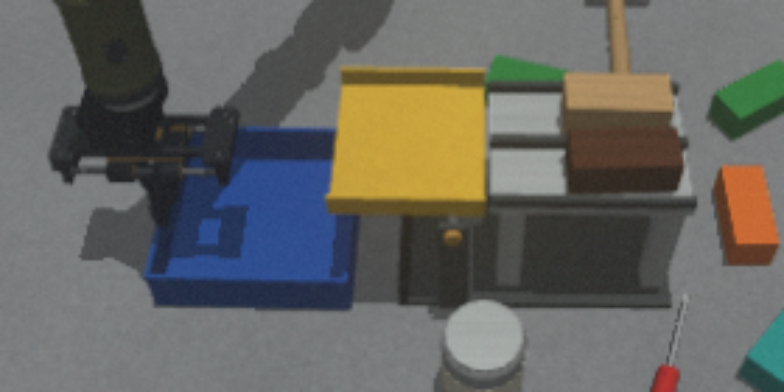

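The bin is now square to the station, with its near edge level at crop (150-350,285). Pushing it in +y.

Request:
carry_out(increments="0 0 0.006 0 0 0 0;0 0 0.006 0 0 0 0;0 0 0.006 0 0 0 0;0 0 0.006 0 0 0 0;0 0 0.006 0 0 0 0;0 0 0.006 0 0 0 0;0 0 0.004 0 0 0 0;0 0 0.004 0 0 0 0;0 0 0 0 0 0 0")

```text
time_s: 9.1
tool_pos: [0.5322, -0.2183, 0.137]
tool_rot: [-178.9, 1.2, -179.6]
force: [-0.2, -1.9, 0.6]
grip_width: 0.0119
```

Request:
carry_out(increments="0 -0.001 0.003 0 0 0 0;0 0 0.003 0 0 0 0;0 0 0.003 0 0 0 0;0 0 0 0 0 0 0")

```text
time_s: 9.6
tool_pos: [0.5328, -0.2099, 0.1369]
tool_rot: [-178.8, 1.2, -179.6]
force: [-0.6, -3.5, 0.8]
grip_width: 0.0116
```

Request:
carry_out(increments="0 0 0.003 0 0 0 0;0 0 0.002 0 0 0 0;0 0 0 0 0 0 0")

```text
time_s: 9.98
tool_pos: [0.5316, -0.2089, 0.1372]
tool_rot: [-178.5, 1.1, -179.8]
force: [0.6, -2.8, -0.1]
grip_width: 0.0117
```

```bash
python3 - <<'E'
from plan import *
from cell import *
P={n:read_camera(n) for n in ('scene','side')}
S=np.load('S.npy')
B=[*fr(*S,[0,-.17,0])[0][:2],S[2]]
p=P['scene'];im=cv2.resize(p['img'][150:290,170:450],None,fx=2.8,fy=2.8)
for z in(0,.06): cv2.polylines(im,[((proj(p,fr(*B,[(-.105,-.11,z),(.105,-.11,z),(.105,.11,z),(-.105,.11,z)]))-[170,150]+.5)*2.8).astype(np.int32)],True,(0,255,255),1)
cv2.imwrite('pics/s4.png',im)
E
```

```text
(no output)
```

View pics/s4.png

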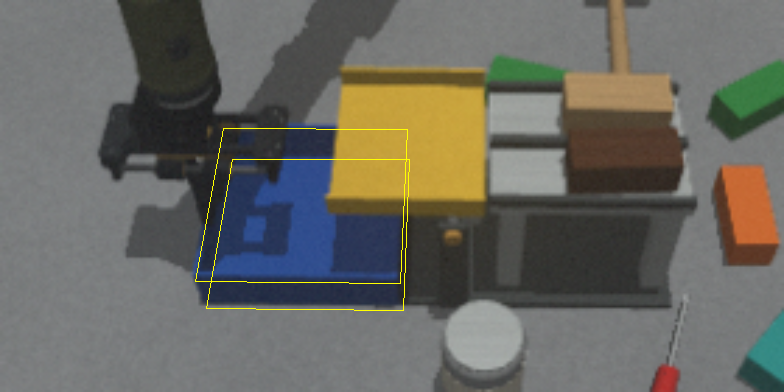

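Request:
carry_out(increments="0 -0.001 0.005 0 0 0 0;0 0 0.004 0 0 0 0")

```text
time_s: 10.32
tool_pos: [0.5305, -0.2075, 0.1379]
tool_rot: [-177.9, 1.0, 179.9]
force: [-2.4, -9.3, 3.0]
grip_width: 0.0114
```

The contact force is rising against the buffer, so the bin is home. Opening and retreating.

Request:
carry_out(increments="0 0 -0.003 0 0 0 0;0.5 0 0 0 0 0 0;0.5 0 0 0 0 0 0;0.5 0 0 0 0 0 0;0.5 0 0 0 0 0 0;0.5 0 0 0 0 0 0;0.5 0 0 0 0 0 0")

```text
time_s: 11.2
tool_pos: [0.5308, -0.2051, 0.1366]
tool_rot: [-178.3, 0.9, -179.8]
force: [-0.8, -0.7, -0.4]
grip_width: 0.0435
```

Request:
carry_out(increments="0.5 0 0 -0.02 0 0 0;0.5 0 0 -0.03 0 0 0;0.5 0 -0.02 -0.04 0 0 0;0.5 0 -0.02 -0.05 0 0 0;0.5 0 -0.02 -0.05 0 0 0;0.5 0 0 -0.02 0 0 0;0.5 0 0 0 0 0 0")

```text
time_s: 12.08
tool_pos: [0.5269, -0.2605, 0.3541]
tool_rot: [-178.3, 0.8, -179.8]
force: [0.8, 0.4, -0.6]
grip_width: 0.0436
```

```bash
cat > chk.py <<'E'
from plan import *
from cell import *
import sys
tag=sys.argv[1]
P={n:read_camera(n) for n in ('scene','side','wrist')}
S=np.load('S.npy'); B=[*fr(*S,[0,-.17,0])[0][:2],S[2]]
def box(p,b,s,f):
    im=cv2.resize(p['img'][b[1]:b[3],b[0]:b[2]],None,fx=s,fy=s,interpolation=cv2.INTER_CUBIC)
    for z in(0,.06): cv2.polylines(im,[((proj(p,fr(*B,[(-.105,-.11,z),(.105,-.11,z),(.105,.11,z),(-.105,.11,z)]))-[b[0],b[1]]+.5)*s).astype(np.int32)],True,(0,255,255),1)
    cv2.imwrite(f,im)
box(P['scene'],(205,165,425,265),3.6,f'pics/sc_{tag}.png'); box(P['side'],(225,145,385,295),4,f'pics/sd_{tag}.png'); cv2.imwrite(f'pics/w_{tag}.png',P['wrist']['img'])
o=get_obs(); print(o['time_s'],o['tool_pos'],o['tool_rot'],o['qpos'])
E
python3 chk.py a
```

```text
12.225 [ 0.52601379 -0.25970117  0.35099643] [-178.35736579    0.47824003 -179.73439176] [  1.90459476   8.74110038  23.91830463  89.02894491  -2.28502888
  81.82974711 116.10146451]
```

View pics/sc_a.png

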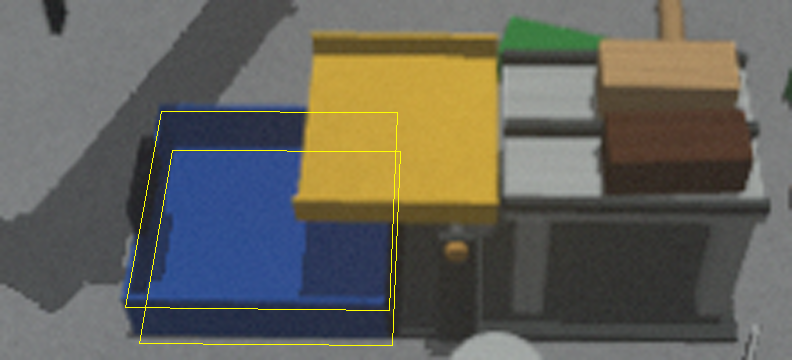

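View pics/w_a.png

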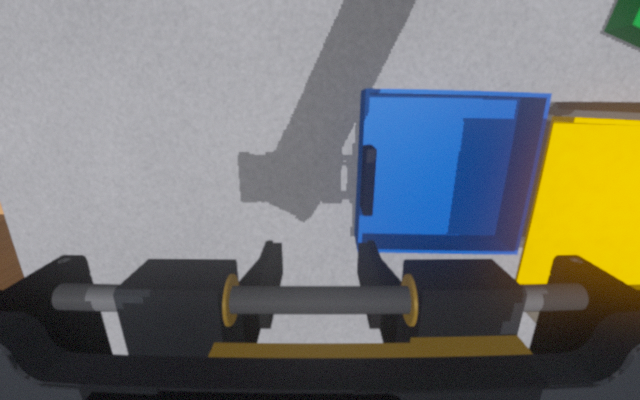

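The bin stands square at the buffer. Its outline is about 5 mm toward -x and its right wall is at the buffer (392,335), well inside tolerance. The wrist view shows nothing touching it. Now over to behind the walnut with fingers shut.

```bash
python3 - <<'E'
from plan import *
plan(arc(-26.3,29.8,.587,.665,.355,.35,180.27,90,16),0)
E
```

```text
16
0 -0.0198 0.0302 -0.0044 -1.6 0.6 5.6;0 -0.0145 0.0337 0.0003 0 0 5.6;0 -0.009 0.0359 0.0003 0 0 5.6;0 -0.0032 0.0371 0.0003 0 0 5.6;0 0.0028 0.0375 0.0003 0 0 5.6;0 0.0089 0.0368 0.0003 0 0 5.6;0 0.0148 0.0352 0.0003 0 0 5.6;0 0.0203 0.0326 0.0003 0 0 5.6;0 0.0255 0.0292 0.0003 0 0 5.6;0 0.0301 0.0249 0.0003 0 0 5.6;0 0.0339 0.0199 0.0003 0 0 5.6;0 0.037 0.0144 0.0003 0 0 5.6;0 0.0391 0.0083 0.0003 0 0 5.6;0 0.0402 0.002 0.0003 0 0 5.6;0 0.0403 -0.0045 0.0003 0 0 5.6;0 0.0393 -0.0109 0.0003 0 0 5.6
```

Request:
carry_out(increments="0 -0.02 0.03 -0.005 -1.6 0.6 5.6;0 -0.0145 0.034 0 0 0 5.6;0 -0.009 0.036 0 0 0 5.6;0 -0.003 0.037 0 0 0 5.6;0 0.003 0.0375 0 0 0 5.6;0 0.009 0.037 0 0 0 5.6;0 0.015 0.035 0 0 0 5.6;0 0.02 0.033 0 0 0 5.6;0 0.0255 0.029 0 0 0 5.6;0 0.03 0.025 0 0 0 5.6;0 0.034 0.02 0 0 0 5.6;0 0.037 0.0144 0 0 0 5.6;0 0.039 0.0083 0 0 0 5.6;0 0.04 0.002 0 0 0 5.6;0 0.04 -0.0045 0 0 0 5.6;0 0.039 -0.011 0 0 0 5.6;0 0 0 0 0 0 0", force=20)

```text
time_s: 14.35
tool_pos: [0.5778, 0.3551, 0.3173]
tool_rot: [-176.8, 0.7, 88.0]
force: [-0.1, 0.9, 0.3]
grip_width: 0.0
```

```bash
python3 chk.py b; python3 - <<'E'
from plan import *
plan([(.573,.332,.32,90,5)],0)
E
```

```text
14.5 [0.58124928 0.34877286 0.31855041] [-177.00004446    0.82484159   87.51468012] [-44.03555513  23.44026854  15.9176828   74.43333409  -7.15563389
  85.97085287 -31.02316114]
5
0 -0.0034 -0.0015 -0.0002 -0.6 0.2 -0.5;0 -0.0034 -0.0015 -0.0002 -0.6 0.2 -0.5;0 -0.0034 -0.0016 -0.0002 -0.6 0.2 -0.5;0 -0.0034 -0.0016 -0.0002 -0.6 0.2 -0.5;0 -0.0034 -0.0016 -0.0003 -0.6 0.2 -0.5
```

View pics/sd_b.png

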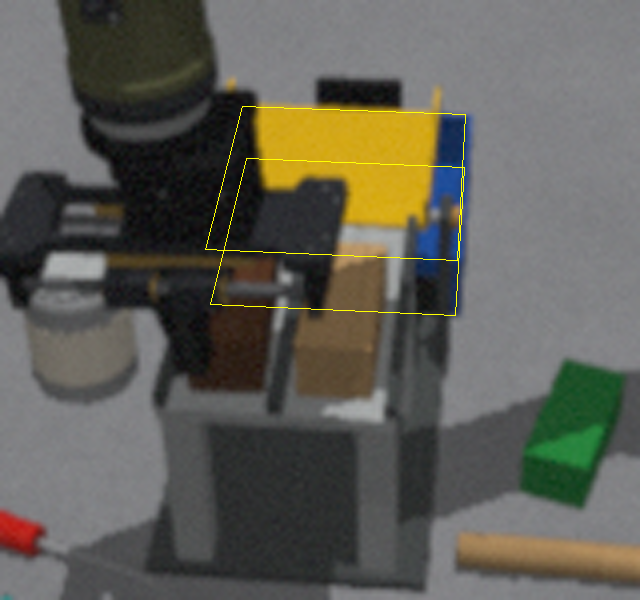

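View pics/w_b.png

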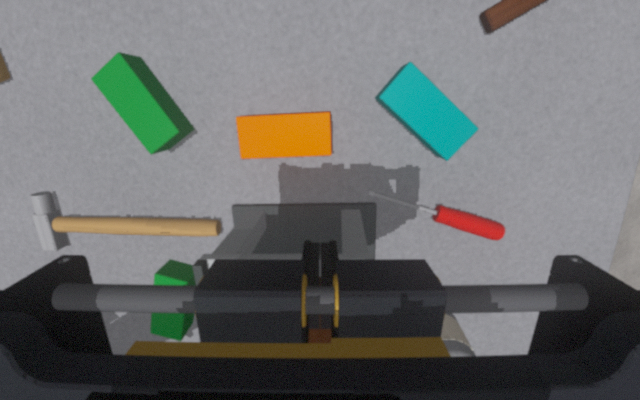

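The side view shows the shut fingers at crop (190,370), still above and behind the walnut's lane. The wrist view confirms they are shut, at (320,270). Correcting the pose and levelling, then going down.

Request:
carry_out(increments="0 -0.0034 -0.0015 0 -0.6 0.2 -0.5;0 -0.0034 -0.0015 0 -0.6 0.2 -0.5;0 -0.0034 -0.0016 0 -0.6 0.2 -0.5;0 -0.0034 -0.0016 0 -0.6 0.2 -0.5;0 -0.0034 -0.0016 0 -0.6 0.2 -0.5;0 0 0 0 0 0 0")

```text
time_s: 15.25
tool_pos: [0.5743, 0.3256, 0.3196]
tool_rot: [179.7, -0.3, 89.8]
force: [-0.3, 0.3, 0.1]
grip_width: 0.0005
```

```bash
python3 - <<'E'
from plan import *
o=get_obs(); print(o['tool_pos'],o['tool_rot'])
plan([(.573,.330,.248,90,5)],0)
E
```

```text
[0.57430674 0.32557815 0.31957744] [179.72877702  -0.26277053  89.78517918]
5
0 0.0008 -0.0003 0.0143 0.1 -0.1 0;0 0.0008 -0.0003 0.0143 0.1 -0.1 0;0 0.0008 -0.0003 0.0143 0.1 -0.1 0;0 0.0009 -0.0003 0.0143 0.1 -0.1 0;0 0.0009 -0.0003 0.0143 0.1 -0.1 0
```

Request:
carry_out(increments="0 0.001 0 0.015 0 0 0;0 0.001 0 0.015 0 0 0;0 0.001 0 0.014 0 0 0;0 0.001 0 0.014 0 0 0;0 0 0 0.01 0 0 0;0 0 0 0 0 0 0")

```text
time_s: 16.0
tool_pos: [0.5737, 0.3307, 0.2441]
tool_rot: [179.9, -0.1, 89.9]
force: [0.6, -0.5, 0.3]
grip_width: 0.0002
```

```bash
python3 chk.py c
```

```text
16.15 [0.57435794 0.33099594 0.24601457] [179.78117064  -0.23625634  89.84390855] [-44.15368834  21.28043974  15.4818618   85.50400432  -5.89326096
  73.69510107 -28.20842101]
```

View pics/sd_c.png

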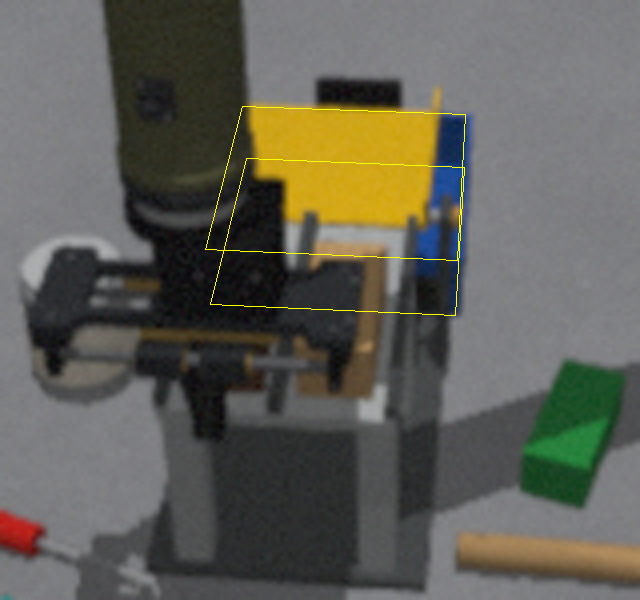

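View pics/sc_c.png

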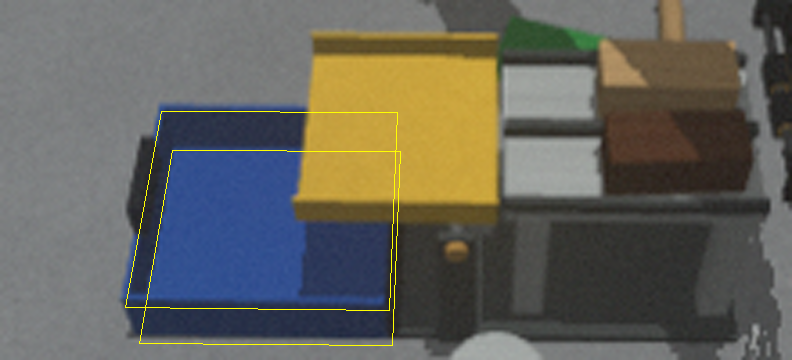

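Fingers hang behind the walnut in line with its lane (side crop (210,410)), and the tray and bin are unchanged. Pushing.

Request:
carry_out(increments="0 -0.01 0 -0.001 0 0 0;0 -0.01 0 0 0 0 0;0 -0.01 0 0 0 0 0;0 -0.01 0 0 0 0 0;0 -0.01 0 0 0 0 0;0 -0.01 0 0 0 0 0;0 -0.01 0 0 0 0 0;0 -0.01 0 0 0 0 0;0 -0.01 0 0 0 0 0;0 -0.01 0 0 0 0 0;0 0 0 0 0 0 0")

```text
time_s: 17.52
tool_pos: [0.5749, 0.2233, 0.2489]
tool_rot: [179.6, -0.4, 89.7]
force: [0.6, -0.7, 0.4]
grip_width: 0.0007
```

```bash
python3 chk.py d
```

```text
17.675 [0.57467658 0.22503171 0.24883356] [179.59228202  -0.43580782  89.85968224] [-38.73389849  15.61376317  18.00736918  92.54052567  -5.28507178
  72.1061525  -19.91036285]
```

View pics/sc_d.png

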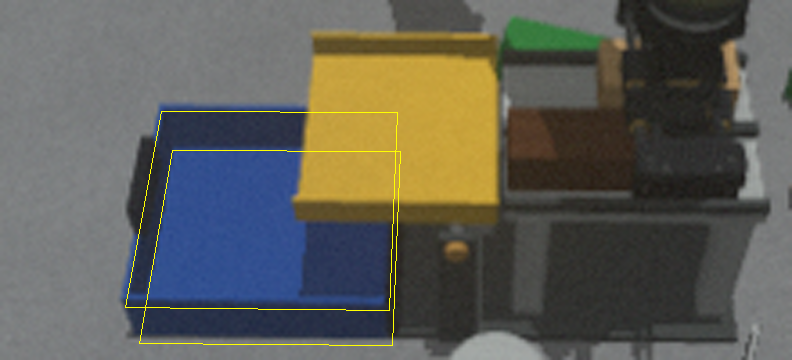

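The walnut slid straight in its lane, with its front at the deck edge (508,150). Continuing.

Request:
carry_out(increments="0 -0.01 0 0.001 0 0 0;0 -0.01 0 0 0 0 0;0 -0.01 0 0 0 0 0;0 -0.01 0 0 0 0 0;0 -0.01 0 0 0 0 0;0 -0.01 0 0 0 0 0;0 -0.008 0 0 0 0 0;0 -0.006 0 0 0 0 0;0 0 0 0 0 0 0")

```text
time_s: 18.8
tool_pos: [0.5747, 0.147, 0.2478]
tool_rot: [179.5, -0.6, 89.9]
force: [0.2, -0.2, 1.0]
grip_width: 0.0006
```

```bash
python3 chk.py e
```

```text
18.95 [0.57448283 0.14781641 0.24753604] [179.55287774  -0.55312793  89.97161021] [-34.32132258  12.8107721   20.30669696  96.18305663  -5.10758642
  71.27436404 -12.91337345]
```

View pics/sc_e.png

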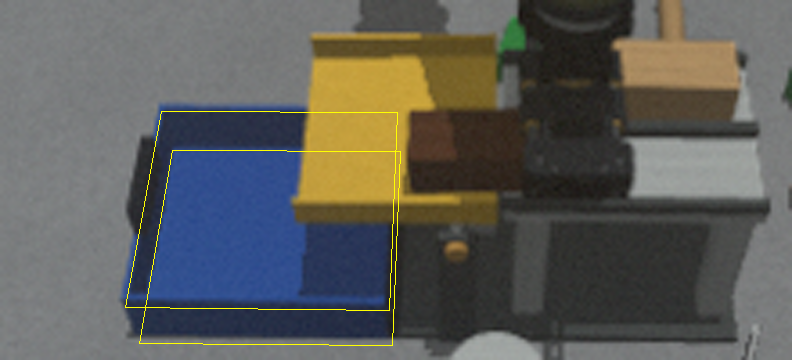

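Request:
carry_out(increments="0 -0.006 0 0.001 0 0 0;0 -0.005 0 0 0 0 0;0 -0.004 0 0 0 0 0;0 -0.004 0 0 0 0 0;0 0 0 0 0 0 0")

```text
time_s: 19.58
tool_pos: [0.5743, 0.128, 0.246]
tool_rot: [179.6, -0.6, 90.0]
force: [0.3, 0.2, 0.2]
grip_width: 0.0008
```

```bash
python3 chk.py f
```

```text
19.725 [0.5742811  0.12863443 0.24594706] [179.58472021  -0.56622517  90.05578118] [-33.16390522  12.35147449  20.92880332  96.94464269  -5.12252292
  71.03580434 -10.99915783]
```

View pics/sc_f.png

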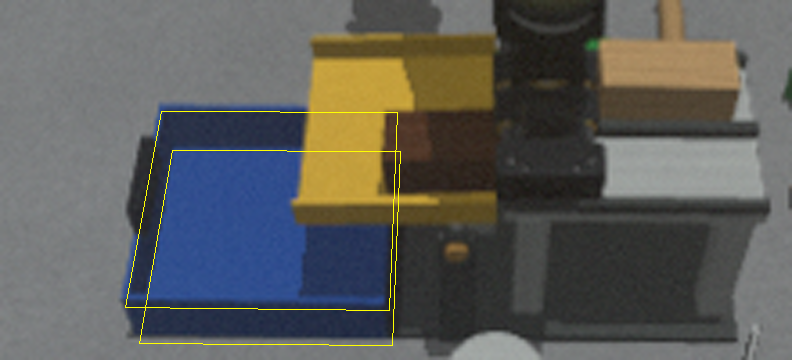

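The pine is unmoved (left edge 600). The walnut's middle is near the pivot line. Small steps now.

Request:
carry_out(increments="0 -0.003 0 0 0 0 0;0 -0.003 0 0 0 0 0;0 -0.003 0 0 0 0 0;0 0 0 0 0 0 0;0 0 0 0 0 0 0")

```text
time_s: 20.35
tool_pos: [0.5743, 0.1194, 0.246]
tool_rot: [179.6, -0.6, 90.1]
force: [-0.0, -0.4, 0.0]
grip_width: 0.0006
```

```bash
python3 chk.py g
```

```text
20.5 [0.57429997 0.11949103 0.24593706] [179.57454516  -0.58275861  90.09501797] [-32.60566994  12.1242642   21.23596896  97.22775136  -5.1276734
  70.98337231 -10.0778671 ]
```

View pics/sc_g.png

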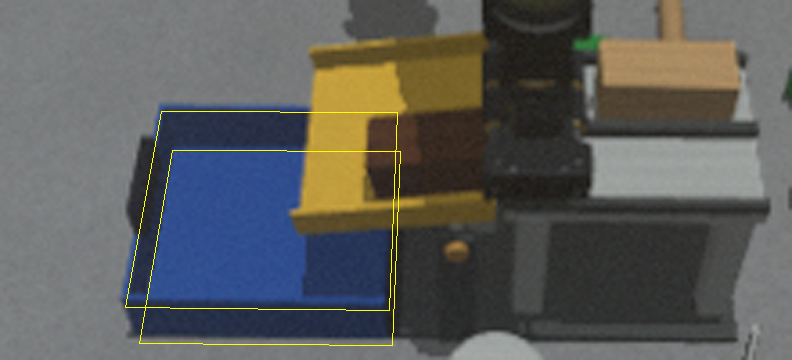

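The tray is tipping (left edge down at (293,228)). Backing off and letting it run.

Request:
carry_out(increments="0 0.005 0 0 0 0 0;0 0.01 0 0 0 0 0;0 0.01 0 0 0 0 0;0 0 0 0 0 0 0;0 0 0 0 0 0 0;0 0 0 0 0 0 0;0 0 0 0 0 0 0;0 0 0 0 0 0 0")

```text
time_s: 21.5
tool_pos: [0.5742, 0.1466, 0.246]
tool_rot: [179.6, -0.6, 90.1]
force: [-1.1, -0.3, 0.5]
grip_width: 0.0003
```

```bash
python3 chk.py i
```

```text
21.65 [0.57414365 0.14672279 0.24602051] [179.59154692  -0.57302663  90.13835144] [-34.22674007  12.82144906  20.31447738  96.35024892  -5.15070598
  71.13398621 -12.61656738]
```

View pics/sc_i.png

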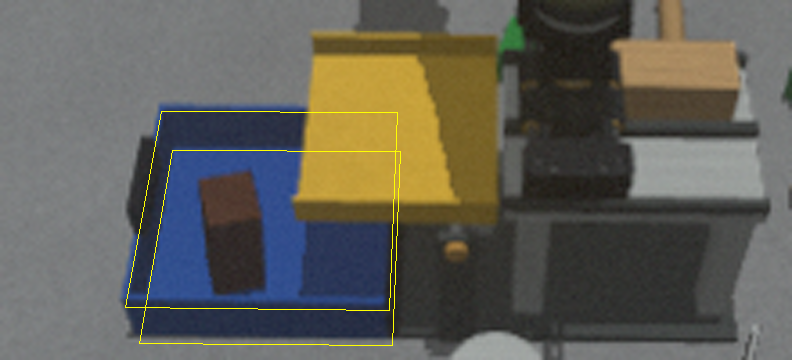

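The walnut is in the bin at (232,230), apparently standing on end, and the tray is level. I'll lift the arm clear and look again.

Request:
carry_out(increments="0 0.01 0 -0.02 0 0 0;0 0.01 0 -0.03 0 0 0;0 0.01 0 -0.03 0 0 0;0 0.01 0 -0.02 0 0 0;0 0 0 0 0 0 0;0 0 0 0 0 0 0;0 0 0 0 0 0 0;0 0 0 0 0 0 0")

```text
time_s: 22.65
tool_pos: [0.5724, 0.1843, 0.3455]
tool_rot: [179.9, -0.4, 90.0]
force: [0.9, -0.6, 0.1]
grip_width: 0.0004
```

```bash
python3 chk.py j; python3 - <<'E'
from h import *
S=np.load('S.npy')
import cv2
a=cv2.imread('pics/sc_i.png').astype(int);b=cv2.imread('pics/sc_j.png').astype(int)
print(np.abs(a-b)[100:345,120:290].mean(), np.abs(a-b)[100:345,120:290].max())
from cell import *
p=read_camera('scene')
for m in masks_of('walnut_mid',p)[:4]: print(m['confidence'],m['bbox'])
uv=np.array([(28,0)])
top=np.array([(200,180),(250,171),(261,218),(208,226)])/3.6+[205,165]
for z in(.115,.055): print(z,pt(p,top,z).round(3).tolist())
rim=np.array([(123,297),(161,106),(388,302)])/3.6+[205,165]
print('rim',pt(p,rim,.06).round(3).tolist())
E
```

```text
22.8 [0.57252073 0.18455141 0.34594199] [179.85918633  -0.42066229  89.98072403] [-36.82284998  11.22068953  19.47903145  86.60075041  -4.11293918
  82.56206195 -17.19318721]
4.049019607843137 112
0.92 [259.5, 211.8, 280.1, 249.5]
0.78 [425.3, 209.1, 448.5, 244.8]
0.73 [347.9, 172.5, 367.2, 181.3]
0.7 [436.2, 254.8, 469.4, 293.8]
0.115 [[0.55, -0.153, 0.115], [0.54, -0.112, 0.115], [0.588, -0.098, 0.115], [0.596, -0.141, 0.115]]
0.055 [[0.507, -0.168, 0.055], [0.496, -0.124, 0.055], [0.547, -0.109, 0.055], [0.556, -0.155, 0.055]]
rim [[0.632, -0.217, 0.06], [0.426, -0.215, 0.06], [0.634, 0.006, 0.06]]
```

View pics/sc_j.png

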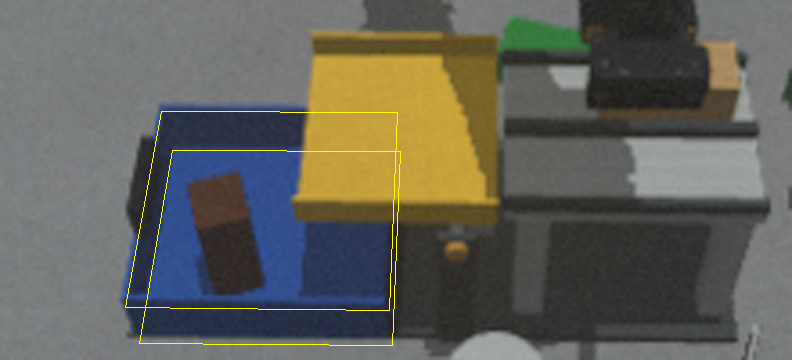

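View pics/sd_j.png

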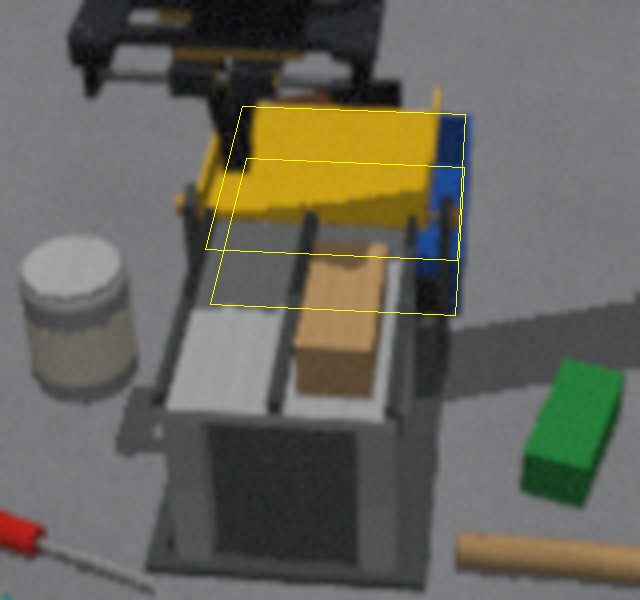

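Between the two pictures the walnut's top moved left, (225,180) to (212,180), so it is still leaning over. Waiting for it to settle.

Request:
carry_out(increments="0 0 0 0 0 0 0;0 0 0 0 0 0 0;0 0 0 0 0 0 0;0 0 0 0 0 0 0;0 0 0 0 0 0 0;0 0 0 0 0 0 0;0 0 0 0 0 0 0;0 0 0 0 0 0 0")

```text
time_s: 23.9
tool_pos: [0.5726, 0.1848, 0.3464]
tool_rot: [179.8, -0.4, 90.0]
force: [0.9, -0.5, -0.3]
grip_width: 0.0005
```

```bash
python3 chk.py k
```

```text
24.05 [0.57263766 0.18486148 0.34641048] [179.81567212  -0.44535673  90.00551421] [-36.83457082  11.20645218  19.46856314  86.5632569   -4.11666114
  82.56333181 -17.19269048]
```

View pics/sc_k.png

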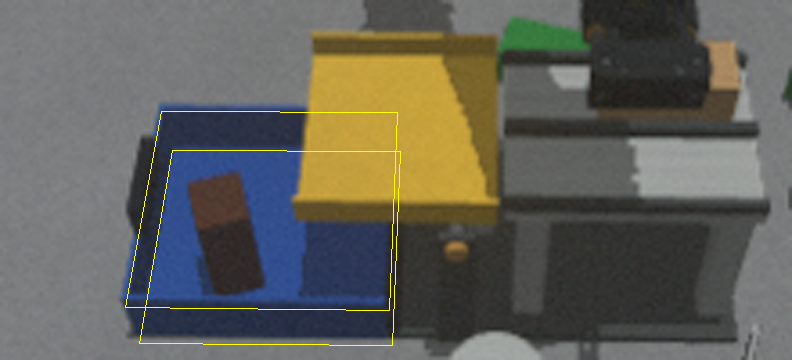

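The walnut has not moved since the last picture. It stands on end, and its vertical edge (263,287)→(248,216) fits a 110 mm upright block, so its centre is about 30 mm above bin_mid against a limit of 45 mm. The tray is level and the arm is clear, so I'm handing in.

```bash
python3 -c "
from cell import *
print(sign_off())"
```

```text
the job is handed in; nothing more can be done
None
```

The job is done and handed in at about 24 s; no verdict was reported. I gripped the bin's tab, turned the bin square, slid it against the buffer and let go. Then I pushed the dark walnut along its lane with shut fingers until the tray tipped and dropped it into the bin.

Last checks, from the pictures:
- **Bin:** it stands against the buffer with its centre at about station (-5, -170) mm and square to within about 0.01 rad.
- **Walnut:** it is inside the bin and stood still in the last two pictures, 1.2 s apart. It came to rest standing on end, with its centre about 15 mm below the allowed height. An earlier pair of pictures had shown it still rocking, so I waited before handing in.
- **Tray and arm:** the tray is back level, and the arm is well clear of everything.
- **Bystanders:** the pine was in its original place in the last clear view; the arm partly hides it in the final one. The can and screwdriver showed no sign of having moved. I did not measure these or re-check the hammer at the end, but the arm never went near them.

My fitted station pose was about 2 mm off in y against the pictures, which is well inside the tolerances.

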